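# Rock a stuck injector out of its clamp and load the kit tray

### The job

The injector is stuck in the sloping blue clamp fixture: its dark yoke is caught under the lips of two gummed-up brass shoes. Hold it by its body, rock its upper end gently from side to side until it has pushed both shoes back and comes free (do not force it while it is stuck), take it out, and set it down lying flat in the grey tray without dropping it. Then lay the black reamer in the tray beside it; leave everything else where it stands.

Things in the scene. Friction and masses are not known exactly. Their poses are not given: they have to be found in the camera images.
- injector_mid (a point): Stuck rail injector, light metal with a black plug end, 195 mm long, about 0.57 kg; point on its centre line, half-way. x runs along it from the thin nose (x = -97 mm) to the plug end (+98), y across, z to the side of the short inlet stub (stub top 36 mm from the centre line). At the start x rises 35 degrees from level, away from the robot, nose low, z up and square to the slope.
- injector_grip (a point): Where to take it: on the centre line of the round body, 50 mm from injector_mid toward the plug; axes as injector_mid. The body is 25 mm across (x -37 to +75 from the middle), taken across y with free space beside and under it from x = +30 on. A tool square to the injector is tilted 35 degrees from vertical.
- injector_yoke (a point): Centre of the dark steel yoke fixed across the injector, 10 mm from injector_mid toward the nose: 12 mm along the injector, 52 mm wide across y, 22 mm high. Its two arms are caught by the shoes. Axes as injector_mid.
- fixture: Blue and steel clamp fixture, bolted to the bench, base 190 x 124 mm, 120 mm high; origin under its centre at bench level, x level toward the end to which the injector rises, y across. The injector lies on a 20 mm wide steel rib on the slope. The injector goes in and out up the slope or square to it, once the shoes are back.
- nose_seat (a point): Point on the fixture where the injector's nose tip rests, loosely (about 2.5 mm play each side) between two steel cheeks and against an end wall, 97 mm from seat_mid: the pivot about which the injector rocks sideways (turning about the injector's z). Axes as fixture.
- shoes_mid (a point): Point on the fixture midway between two brass shoes, at the yoke. Each slides only outward along y, 9 mm at most to a hard stop, stiffly (14 N plus 250 N per m/s), and stays. Gap to the yoke at first 0 to 2 mm. 6 mm lips above and uphill of each yoke arm, 4 to 5 mm clear of it, hold the yoke until BOTH shoes are back: rock about 0.1 rad each way; then 3 mm to spare a side in the middle.
- seat_mid (a point): Point on the fixture where injector_mid is while the injector is in place, 100 mm above the bench. Axes as fixture. Force between injector and fixture must stay under 80 N.
- tray: Grey open tray, fixed to the bench, 250 mm along its x, 170 mm along its y, walls 34 mm high and 4 mm thick, floor 4 mm thick; origin under its centre at bench level.
- reamer_mid (a point): Middle of the black hand reamer lying on the bench, a rod 141 mm long and 13 mm thick, 60 g, along its y axis; point 6.5 mm above its underside.
- bottle: White squeeze bottle with red spout, 58 x 64 x 207 mm, standing behind the work; bystander, not to be moved. Origin at its foot.
- tin: Blue and white grease tin, 68 mm across, 34 mm high; bystander, not to be moved. Origin at its underside.
- sleeve: Black turned sleeve lying down, 120 mm long, 56 mm thick; bystander, not to be moved. Origin at its underside.

How it is judged:
By the outcome, as a careful person would: the job done as asked, in the order asked, and still so for the second after the job is handed in, with the robot touching nothing.
It also fails if it takes over 67 s, if anything falls off the work surface, if the arm or the gripper's body presses on something with over 40 N, if the wrist force passes 120 N, or if a joint passes its speed limit or range.

### The arm

A 6-joint arm with a two-finger parallel gripper is mounted at the origin on a cart in front of the work surface, level with it; the furniture and walls round the work are solid. World frame = base frame: x ahead of the robot, y to its left, z up, the work surface at z = 0. Lengths are in m, angles in rad, forces in N, time in s.
With the tool pointing down it reaches from about 0.375 to 0.9 m from the base axis. Payload 3.1 kg.
Tool frame: the origin (TCP) lies on the centre line of the jaws, within the pads' length; the fingertips stand robot.tip_reach ahead of it and the grasp point (between the pads) lies 8 mm behind it (robot.tip_reach is the distance from the TCP to the fingertips, in m); z points along the fingers, y is the line along which they close (so a half turn about z gives the same grasp; the last joint's range is limited). The gripper opens to 87 mm and grips with 3 to 60 N. Pads are 19 mm wide; open, the fingers measure 117 mm over their backs; the gripper's body (75 mm by 190 mm) begins 51 mm behind the grasp point.
Start: joints at [1.008, 0.527, 1.433, -0, 1.181, -0.178], TCP at [0.235, 0.579, 0.234] pointing down, gripper open.
Joint ranges: [-3.08, 3.08], [-0.75, 2.2], [0.22, 2.44], [-1.43, 4.57], [0, 2.65], [-2.85, 2.85]. Speed limits (rad/s): [2.79, 2.79, 3.14, 3.14, 3.14, 3.14].

### API

Orientations are given as a unit quaternion [x, y, z, w].
In Python, from rig import robot gives the robot as it stands.
- The arm moves only by the tool jog_arm, never from a script. Its argument "motion" is one flat list of numbers, 7 for each row, row after row: the shift along the tool's x, y, z scaled (see below), then the turn, a rotation vector about the tool's x, y, z scaled (see below), then the gripper's target within -1 to 1 (shut at 1, half-way at 0, fully open at -1). In form: [x, y, z, rx, ry, rz, hand, x, y, z, rx, ry, rz, hand, ...]. A call has 1 to 12 rows; each row shifts and turns the commanded pose from where the row before left it, along the tool's axes as they then stand; what a row does not reach is not made up. The controller multiplies each number of a shift by 4 cm and each number of a turn by 4 degrees. A row lasts 1/8 s, in which the tool goes at most 62.5 mm and 10.7 degrees, less where a joint would pass 70% of its speed; a pose out of reach is approached as far as the arm can. A call with a number of a shift or a turn outside -1 to 1 is refused whole. A call with a gripper value outside its range is refused whole. The fingers move at their own pace and stop on an object; "grip_force" is the grip in N (left out, the last holds). Time passes only in rows, so rows that do not move let the fingers close. It gives the time, the measured TCP pose, the force, the opening and the grip force at its end, in the units of the state.
- robot.get_obs(): the state, without advancing time (a new reading comes with each control period).
- robot.camera(name): name is "scene" or "top" or "wrist"; returns the picture (384x512x3 uint8, blue, green, red); there is no depth.
- robot.calibration(name): a dict with "fx", "fy", "cx", "cy" (pixels), "R" (3x3) and "t" (3): a world point X has camera coordinates R X + t; the wrist camera has in their place "T_tool_cam" (4x4, takes a point from camera to tool coordinates, whose origin is the TCP and whose axes are the flange's). Camera axes: x right, y down, z forward; pixel columns grow to the right and rows downward; lengths in m; the calibration is good to about 2 mm. A picture is of the moment at which its call begins: read the wrist's pose just before it. calibration takes no time and is no camera call.
- robot.hand_in(): hands the job in; it is judged then, once.
The state is a dict: "time": time; "q": joint angles; "joint_velocities": joint speeds; "joint_torque": joint torques, N m; "position": TCP position; "tool_rot": TCP orientation; "ft_force": force on the tool from outside, world axes, zero at the start; "moment": the same for the moment, N m; "grip_width": finger opening in m; "grip_force": force on a finger pad.
Only numpy, scipy, OpenCV 4.12 (cv2) and the standard library are available. Lean on these libraries where they do the work, as an engineer would, in place of code of your own. Each camera call takes 0.05 s, during which the arm holds its last target. There are 200 camera calls.

## Working session

There is one attempt and no reset: what is moved stays moved. The work goes in short steps, Python scripts to look and compute and a tool call to move; the robot and the scene stay as the last step left them, time stands still between calls to the robot, and variables do not carry over. Pictures are saved under pics/ and viewed, at most 10 in all, crops included, and the job is handed in when it is done.

Besides the shell and the picture viewer there is one more tool, called after "Request:" as a command line: name --argument value ..., lists and objects as JSON in quotes. jog_arm: Moves the arm, as the interface text tells. Shifts and turns lie within -1 to 1; 1 stands for 4 cm of shift or 4 degrees of turn. Its arguments: {"type":"object","properties":{"motion":{"type":"array","items":{"type":"number"}},"grip_force":{"type":"number"}},"required":["motion"]}

```bash
mkdir -p pics
cat > h.py <<'E'
import numpy as np, cv2
from scipy.spatial.transform import Rotation as Rn
from rig import robot
def snap(c,n):
    o=robot.get_obs(); im=robot.camera(c); cv2.imwrite(f'pics/{n}.png',im); np.savez(f'pics/{n}.npz',p=o['position'],q=o['tool_rot']); return im
def RT(c,n=None):
    k=robot.calibration(c)
    if 'T_tool_cam' in k:
        d=np.load(f'pics/{n}.npz'); T=np.eye(4);T[:3,:3]=Rn.from_quat(d['q']).as_matrix();T[:3,3]=d['p']
        M=np.linalg.inv(T@np.array(k['T_tool_cam'])); return k,M[:3,:3],M[:3,3]
    return k,np.array(k['R']),np.array(k['t'])
def ray(c,uv,n=None):
    k,R,t=RT(c,n); d=R.T@np.array([(uv[0]-k['cx'])/k['fx'],(uv[1]-k['cy'])/k['fy'],1]); return -R.T@t,d/np.linalg.norm(d)
def proj(c,X,n=None):
    k,R,t=RT(c,n); p=R@np.asarray(X)+t; return np.array([k['fx']*p[0]/p[2]+k['cx'],k['fy']*p[1]/p[2]+k['cy']])
def tri(*rays):
    A=0;b=0
    for o,d in rays:
        P=np.eye(3)-np.outer(d,d);A=A+P;b=b+P@o
    X=np.linalg.solve(A,b); return X,[round(float(np.linalg.norm((np.eye(3)-np.outer(d,d))@(X-o)))*1e3,1) for o,d in rays]
def atz(r,z): o,d=r; return o+d*(z-o[2])/d[2]
E
python3 - <<'E'
from h import *
a=snap('scene','s0');b=snap('top','t0');c=snap('wrist','w0')
for n in('scene','top'):
    k=robot.calibration(n);print(n,k['fx'],-np.array(k['R']).T@k['t'])
print(robot.calibration('wrist'));print(robot.tip_reach,robot.get_obs())
cv2.imwrite('pics/w0s.png',np.vstack([np.hstack([c,c*0])])[:, :512])
E
```

```text
scene 467.50720069069064 [-0.08406921 -0.74361416  0.56696566]
top 387.0394882850858 [ 0.36677359 -0.00307056  1.11397087]
{'fx': 291.81100012402464, 'fy': 291.81100012402464, 'cx': 252.47730595050263, 'cy': 192.8613982181242, 'T_tool_cam': array([[-1.18588431e-03, -9.70549866e-01, -2.40897386e-01,
         6.55266986e-02],
       [ 9.99998644e-01, -1.42623276e-03,  8.23368464e-04,
        -2.84891353e-04],
       [-1.14269590e-03, -2.40896083e-01,  9.70550242e-01,
        -1.50788649e-01],
       [ 0.00000000e+00,  0.00000000e+00,  0.00000000e+00,
         1.00000000e+00]])}
0.011 {'time': 0.15, 'q': array([ 1.00748230e+00,  5.28276024e-01,  1.43362951e+00, -1.10676977e-05,
        1.18139988e+00, -1.78525565e-01]), 'joint_velocities': array([ 0.00068438, -0.00228719, -0.00384112, -0.00054238,  0.00173285,
       -0.00020551]), 'joint_torque': array([ 7.06019327e-04, -4.40432274e+01, -1.76843101e+01,  6.33870461e-02,
        5.52924082e-02, -8.93609581e-05]), 'position': array([0.23429022, 0.57882434, 0.23277519]), 'tool_rot': array([ 1.91207361e-01,  9.81549291e-01, -7.99996797e-04, -3.05644914e-04]), 'ft_force': array([ 0.31173012, -0.85036831,  0.26339461]), 'moment': array([ 0.022937  , -0.05291259,  0.03513047]), 'grip_force': 0.0, 'grip_width': 0.08686720894757105}
```

Run:
```python
import cv2
for n in('s0','t0'):
    cv2.imwrite(f'pics/{n}b.png',cv2.resize(cv2.imread(f'pics/{n}.png'),(800,600),interpolation=cv2.INTER_CUBIC))
```

```text
(no output)
```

View pics/t0b.png

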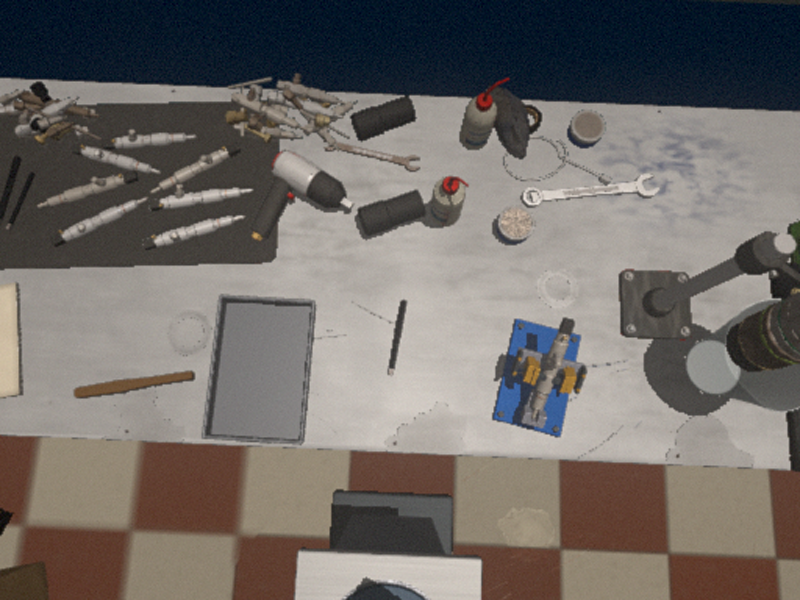

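View pics/s0b.png

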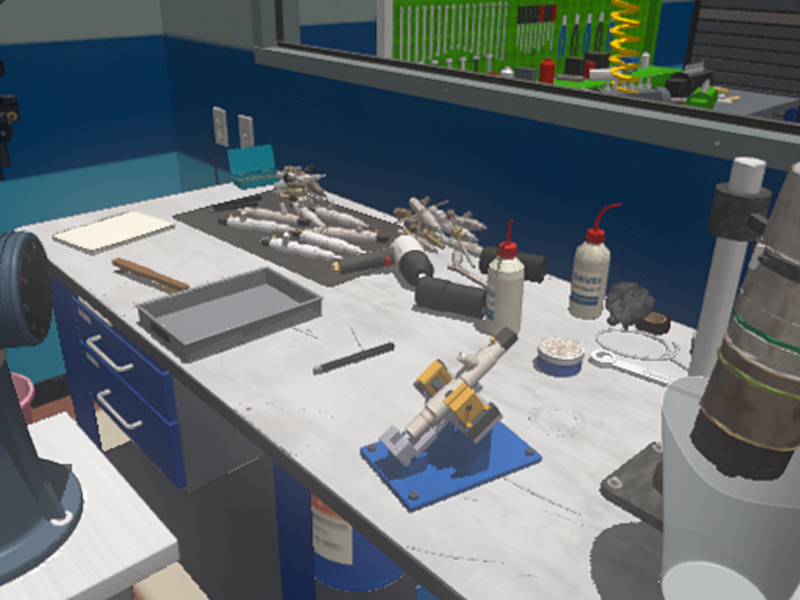

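Top view (800-wide picture): fixture corners are at (515,320), (582,333), (560,436), (493,420). The plug end is near (567,322), the tray spans (220,297) to (303,441), and the reamer runs (403,302) to (391,372). In the scene view the plug end is at (507,337), the nose is near (400,455), and the reamer runs (317,370) to (393,347).

Run:
```python
from h import *
s=1/1.5625
T=lambda u,v:ray('top',(u*s,v*s)); S=lambda u,v:ray('scene',(u*s,v*s))
for nm,t,c in [('plug',(567,324),(509,336)),('baseNL',(493,420),(361,452)),('baseNR',(560,436),(412,507)),('baseFR',(582,333),(541,458)),
 ('reamN',(391,372),(318,371)),('reamF',(403,302),(393,347)),('trNL',(205,437),(180,356)),('trNR',(303,441),(321,302)),('trFL',(220,297),(139,312)),('trFR',(315,300),(268,270))]:
    X,e=tri(T(*t),S(*c));print(nm,X.round(4),e)
print('tray@.034',[atz(T(*p),.034).round(3) for p in((205,437),(303,441),(220,297),(315,300))])
print('base@.01',[atz(T(*p),.01).round(3) for p in((493,420),(560,436),(582,333),(515,320))])
print('ream',[atz(T(*p),.0065).round(3) for p in((391,372),(403,302))])
a=cv2.imread('pics/t0.png')[195:290,305:385];b=cv2.imread('pics/s0.png')[200:330,225:355]
a=cv2.resize(a,(400,475),interpolation=3);b=cv2.resize(b,(400,400),interpolation=3);b=np.vstack([b,np.zeros((75,400,3),np.uint8)])
cv2.imwrite('pics/c1.png',np.hstack([a,b]))
print(proj('top',[0.234,.579,.233])/s, proj('top',[0,0,0])/s)
```

```text
plug [ 0.5386 -0.2709  0.1518] [1.3, 1.3]
baseNL [ 0.385  -0.1764  0.0044] [2.3, 2.3]
baseNR [ 0.3611 -0.2945  0.0095] [1.2, 1.2]
baseFR [ 0.5457 -0.3355  0.0071] [2.7, 2.7]
reamN [0.4617 0.0115 0.0048] [1.0, 1.0]
reamF [ 0.5941 -0.0057  0.0037] [2.1, 2.1]
trNL [ 0.3611  0.3418 -0.0732] [37.6, 37.6]
trNR [0.4085 0.084  0.1187] [95.2, 95.2]
trFL [ 0.4782  0.3776 -0.0104] [116.3, 116.3]
trFR [0.5326 0.1651 0.1043] [41.0, 41.0]
tray@.034 [array([0.332, 0.329, 0.034]), array([0.333, 0.159, 0.034]), array([0.581, 0.329, 0.034]), array([0.583, 0.156, 0.034])]
base@.01 [array([ 0.383, -0.174,  0.01 ]), array([ 0.36 , -0.294,  0.01 ]), array([ 0.547, -0.337,  0.01 ]), array([ 0.566, -0.213,  0.01 ])]
ream [array([0.461, 0.012, 0.006]), array([ 0.592, -0.004,  0.006])]
[-27.53388859 504.71263464] [385.63391689 649.071828  ]
```

View pics/c1.png

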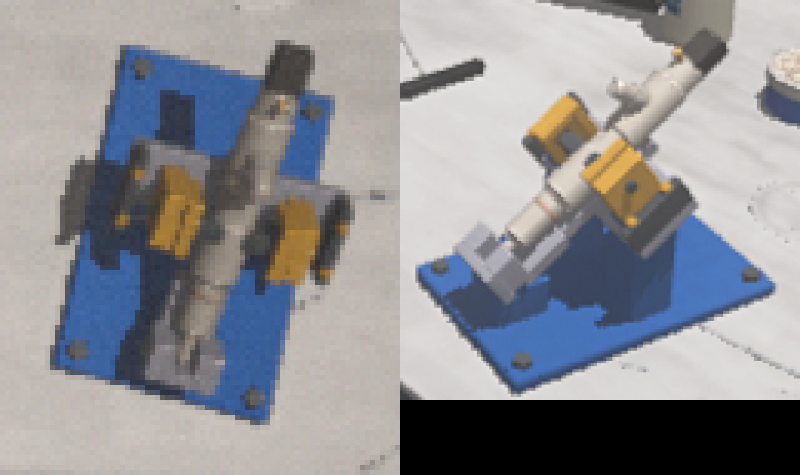

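Fixture: centre about (0.464, -0.2545), yaw about -0.205. Injector plug end: about (0.539, -0.271, 0.152), which fits seat_mid at 0.1 m height. Tray centre: about (0.457, 0.243), yaw about 0. I'll move above the fixture and measure from close by.

```bash
cat >> h.py <<'E'
def Rf(psi,tilt=np.radians(35)):
    c,s=np.cos(tilt),np.sin(tilt);x=np.array([c*np.cos(psi),c*np.sin(psi),s]);y=np.array([-np.sin(psi),np.cos(psi),0]);return np.c_[x,y,np.cross(x,y)]
TL=np.diag([-1.,1,-1])   # tool axes in injector axes
def to(*wps):
    "wps: (pos, toolR); prints turn then shift in jog units, totals"
    o=robot.get_obs();p=np.array(o['position']);R=Rn.from_quat(o['tool_rot'])
    print('now',p.round(4),'q',np.round(o['q'],2))
    for P,M in wps:
        M=Rn.from_matrix(M);r=np.degrees((R.inv()*M).as_rotvec())/4;d=M.inv().apply(np.array(P)-p)/.04
        print('turn',r.round(2),'shift',d.round(2));p=np.array(P);R=M
E
python3 - <<'E'
from h import *
M=Rf(-.205,0)@TL
to(([.43,.35,.26],M),([.43,-.25,.27],M))
E
```

```text
now [0.2343 0.5788 0.2328] q [ 1.01  0.53  1.43 -0.    1.18 -0.18]
turn [-0.02 -0.01 -2.58] shift [-5.95 -4.6  -0.68]
turn [0. 0. 0.] shift [ -3.05 -14.69  -0.25]
```

Request:
jog_arm --motion '[0,0,-0.35,0,0,-0.86,-1,0,0,-0.33,0,0,-0.86,-1,0,0,0,0,0,-0.86,-1,-0.85,-0.66,0,0,0,0,-1,-0.85,-0.66,0,0,0,0,-1,-0.85,-0.66,0,0,0,0,-1,-0.85,-0.66,0,0,0,0,-1,-0.85,-0.66,0,0,0,0,-1,-0.85,-0.66,0,0,0,0,-1,-0.85,-0.66,0,0,0,0,-1,-0.2,-0.98,0,0,0,0,-1,-0.2,-0.98,0,0,0,0,-1]'

```text
time: 1.65
position: [0.4299, 0.2685, 0.2604]
tool_rot: [0.102, 0.995, -0.0, -0.0]
ft_force: [0.1, -0.1, 0.4]
grip_width: 0.0874
grip_force: 0.0
```

Request:
jog_arm --motion '[-0.2,-0.98,0,0,0,0,-1,-0.2,-0.98,0,0,0,0,-1,-0.2,-0.98,0,0,0,0,-1,-0.2,-0.98,0,0,0,0,-1,-0.2,-0.98,0,0,0,0,-1,-0.2,-0.98,0,0,0,0,-1,-0.2,-0.98,0,0,0,0,-1,-0.2,-0.98,0,0,0,0,-1,-0.2,-0.98,0,0,0,0,-1,-0.2,-0.98,0,0,0,0,-1,-0.2,-0.98,0,0,0,0,-1,-0.2,-0.98,0,0,0,0,-1]'

```text
time: 3.15
position: [0.4279, -0.2114, 0.2606]
tool_rot: [0.102, 0.995, 0.0, -0.0]
ft_force: [0.5, 0.1, -0.1]
grip_width: 0.0872
grip_force: 0.0
```

Request:
jog_arm --motion '[-0.2,-0.98,0,0,0,0,-1,0,0,0,0,0,0,-1,0,0,0,0,0,0,-1]'

```text
time: 3.52
position: [0.4275, -0.2494, 0.2603]
tool_rot: [0.102, 0.995, 0.001, -0.001]
ft_force: [-0.1, -0.4, 0.0]
grip_width: 0.0869
grip_force: 0.0
```

Run:
```python
from h import *
c=snap('wrist','w1');cv2.imwrite('pics/w1b.png',cv2.resize(c,(800,600),interpolation=3))
M=Rf(-.205)@TL
X=np.array([.502,-.263,.129])+.08*Rf(-.205)[:,2]
to((X,M))
for P in([.502,-.263,.129],[.462,-.2545,.1],[.539,-.271,.156]):print(proj('wrist',P,'w1')*1.5625)
```

```text
now [ 0.4275 -0.249   0.2604] q [-0.75  0.32  1.72  0.    1.11 -2.12]
turn [ 0.02 -8.77  0.  ] shift [0.33 0.04 1.78]
[397.22106993 403.94604877]
[397.14730871 332.95588063]
[397.08869312 477.79418924]
```

View pics/w1b.png

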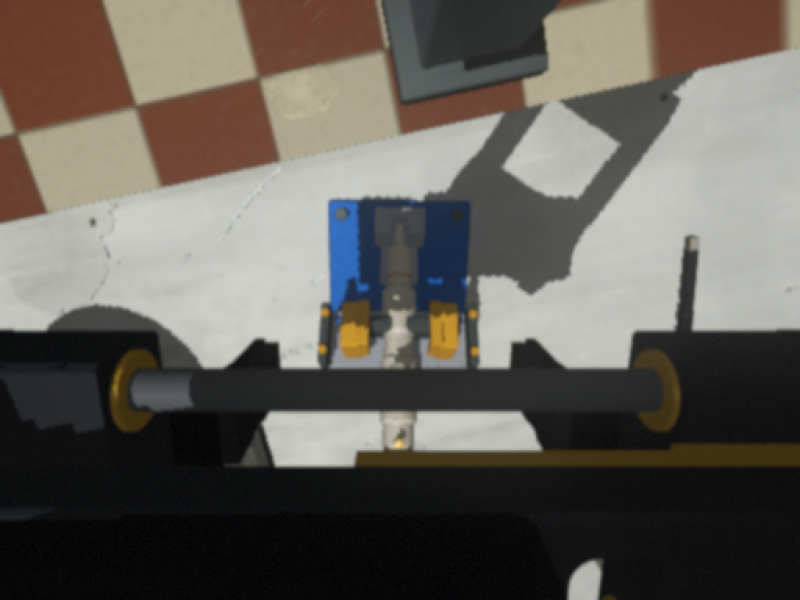

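The wrist view shows the injector axis vertical in the picture at column 399–400 (predicted 397), with base edges at columns 330 and 469. So the yaw is right and the lateral offset is about +1.7 mm. The yoke arms are at row ~323. Next I tilt and take a standoff picture.

Request:
jog_arm --motion '[0,0,0,0,-0.975,0,-1,0,0,0,0,-0.975,0,-1,0,0,0,0,-0.975,0,-1,0,0,0,0,-0.975,0,-1,0,0,0,0,-0.975,0,-1,0,0,0,0,-0.975,0,-1,0,0,0,0,-0.975,0,-1,0,0,0,0,-0.975,0,-1,0,0,0,0,-0.975,0,-1,0.1,0.02,0.8,0,0,0,-1,0.1,0.02,0.8,0,0,0,-1,0,0,0,0,0,0,-1]'

```text
time: 5.08
position: [0.4783, -0.2438, 0.2309]
tool_rot: [0.109, 0.956, -0.033, 0.272]
ft_force: [-0.3, 0.3, -0.6]
grip_width: 0.0874
grip_force: 0.0
```

Run:
```python
from h import *
c=snap('wrist','w2');cv2.imwrite('pics/w2b.png',cv2.resize(c,(800,600),interpolation=3))
s=np.array([.464,-.2535,.1]);F=Rf(-.205)
M=F@TL
to((s+F@[.05,0,.001],M))
for P in([-.097,0,0],[-.01,-.026,0],[-.01,.026,0],[0,0,0],[.03,0,.0125],[.05,0,.0125],[.098,0,0]):print(P,(proj('wrist',s+F@P,'w2')*1.5625).round(1))
```

```text
now [ 0.4779 -0.2441  0.2316] q [-0.86  0.29  2.05  0.78  0.45 -2.85]
turn [-0.25 -0.8  -0.24] shift [ 0.88 -0.3   2.5 ]
[-0.097, 0, 0] [367.1 -39. ]
[-0.01, -0.026, 0] [323.3 144.6]
[-0.01, 0.026, 0] [420.5 142.5]
[0, 0, 0] [372.3 163. ]
[0.03, 0, 0.0125] [372.3 219.8]
[0.05, 0, 0.0125] [373.3 258. ]
[0.098, 0, 0] [376.8 339. ]
```

View pics/w2b.png

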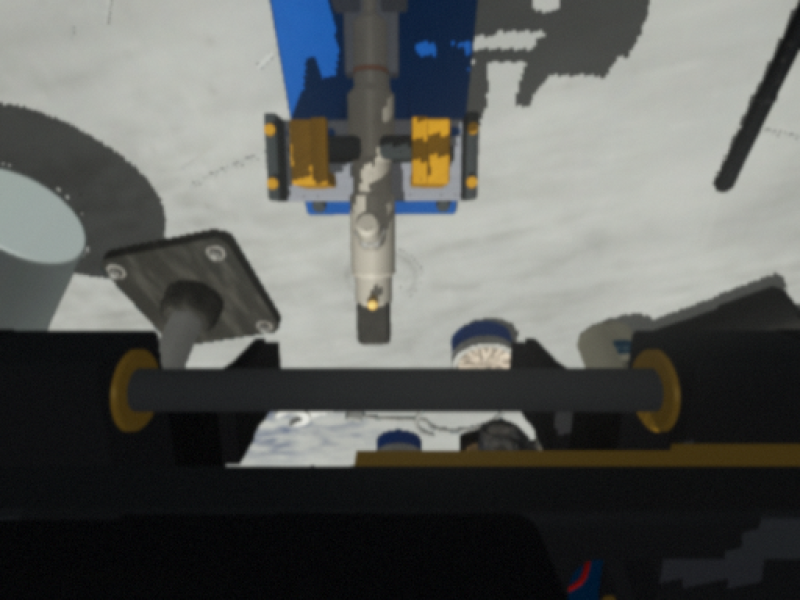

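The close view shows the yoke centre at (371,148) (predicted 372,143) and the plug end at (374,341) (predicted 377,339). The estimate is good to about 1–2 mm. Joint 6 is at its limit, so I make the half turn to the equivalent grasp.

Request:
jog_arm --motion '[0,0,0,0,0,1,-1,0,0,0,0,0,1,-1,0,0,0,0,0,1,-1,0,0,0,0,0,1,-1,0,0,0,0,0,1,-1,0,0,0,0,0,1,-1,0,0,0,0,0,1,-1,0,0,0,0,0,1,-1,0,0,0,0,0,1,-1,0,0,0,0,0,1,-1,0,0,0,0,0,1,-1,0,0,0,0,0,1,-1]'

```text
time: 6.62
position: [0.4774, -0.2454, 0.2332]
tool_rot: [0.49, 0.827, 0.079, 0.264]
ft_force: [-0.2, 0.4, -0.1]
grip_width: 0.0868
grip_force: 0.0
```

Request:
jog_arm --motion '[0,0,0,0,0,1,-1,0,0,0,0,0,1,-1,0,0,0,0,0,1,-1,0,0,0,0,0,1,-1,0,0,0,0,0,1,-1,0,0,0,0,0,1,-1,0,0,0,0,0,1,-1,0,0,0,0,0,1,-1,0,0,0,0,0,1,-1,0,0,0,0,0,1,-1,0,0,0,0,0,1,-1,0,0,0,0,0,1,-1]'

```text
time: 8.12
position: [0.4774, -0.2454, 0.2332]
tool_rot: [0.784, 0.557, 0.18, 0.209]
ft_force: [0.5, -0.2, 0.2]
grip_width: 0.0873
grip_force: 0.0
```

Request:
jog_arm --motion '[0,0,0,0,0,1,-1,0,0,0,0,0,1,-1,0,0,0,0,0,1,-1,0,0,0,0,0,1,-1,0,0,0,0,0,1,-1,0,0,0,0,0,1,-1,0,0,0,0,0,1,-1,0,0,0,0,0,1,-1,0,0,0,0,0,1,-1,0,0,0,0,0,1,-1,0,0,0,0,0,1,-1,0,0,0,0,0,1,-1]'

```text
time: 9.62
position: [0.4774, -0.2454, 0.2332]
tool_rot: [0.942, 0.19, 0.249, 0.117]
ft_force: [-0.1, 0.2, -1.0]
grip_width: 0.0871
grip_force: 0.0
```

Request:
jog_arm --motion '[0,0,0,0,0,1,-1,0,0,0,0,0,1,-1,0,0,0,0,0,1,-1,0,0,0,0,0,1,-1,0,0,0,0,0,1,-1,0,0,0,0,0,1,-1,0,0,0,0,0,1,-1,0,0,0,0,0,1,-1,0,0,0,0,0,1,-1,0,0,0,0,0,0,-1]'

```text
time: 10.88
position: [0.4775, -0.2456, 0.2331]
tool_rot: [0.955, -0.109, 0.273, 0.035]
ft_force: [-0.3, -0.9, -0.7]
grip_width: 0.0875
grip_force: 0.0
```

```bash
cat >> h.py <<'E'
TB=np.diag([1.,-1,-1]); S0=np.array([.465,-.2537,.1]); PSI=-.212; F=Rf(PSI)
E
python3 - <<'E'
from h import *
to((S0+F@[.05,0,.041],F@TB),(S0+F@[.05,0,.001],F@TB))
E
```

```text
now [ 0.4775 -0.2456  0.2331] q [-0.86  0.29  2.05  0.78  0.45  0.29]
turn [ 0.23  0.76 -0.16] shift [-0.87  0.26  1.55]
turn [0. 0. 0.] shift [-0. -0.  1.]
```

Request:
jog_arm --motion '[0,0,0,0.23,0.76,-0.16,-1,-0.44,0.13,0.5,0,0,0,-1,-0.43,0.13,0.5,0,0,0,-1,0,0,0.55,0,0,0,-1,0,0,0,0,0,0,-1]'

```text
time: 11.5
position: [0.4825, -0.2574, 0.1608]
tool_rot: [0.949, -0.101, 0.298, 0.031]
ft_force: [0.5, 0.1, 0.0]
grip_width: 0.0869
grip_force: 0.0
```

Run:
```python
from h import *
to((S0+F@[.05,0,.001],F@TB))
```

```text
now [ 0.4825 -0.2574  0.1608] q [-0.9   0.47  2.13  1.46  0.38 -0.47]
turn [-0.01  0.03 -0.01] shift [0.01 0.   0.96]
```

Request:
jog_arm --motion '[0,0,0.32,0,0.03,0,-1,0.01,0,0.32,0,0,0,-1,0,0,0.31,0,0,0,-1,0,0,0,0,0,0,-1]'

```text
time: 12.0
position: [0.5044, -0.2621, 0.1311]
tool_rot: [0.948, -0.101, 0.3, 0.032]
ft_force: [0.3, 0.4, -0.1]
grip_width: 0.0872
grip_force: 0.0
```

Run:
```python
from h import *
c=snap('wrist','w3');cv2.imwrite('pics/w3b.png',cv2.resize(c,(800,600),interpolation=3))
to((S0+F@[.05,0,.001],F@TB))
```

```text
now [ 0.5042 -0.262   0.1313] q [-0.87  0.56  2.1   1.65  0.36 -0.64]
turn [ 0.   -0.02 -0.  ] shift [-0.02  0.    0.04]
```

View pics/w3b.png

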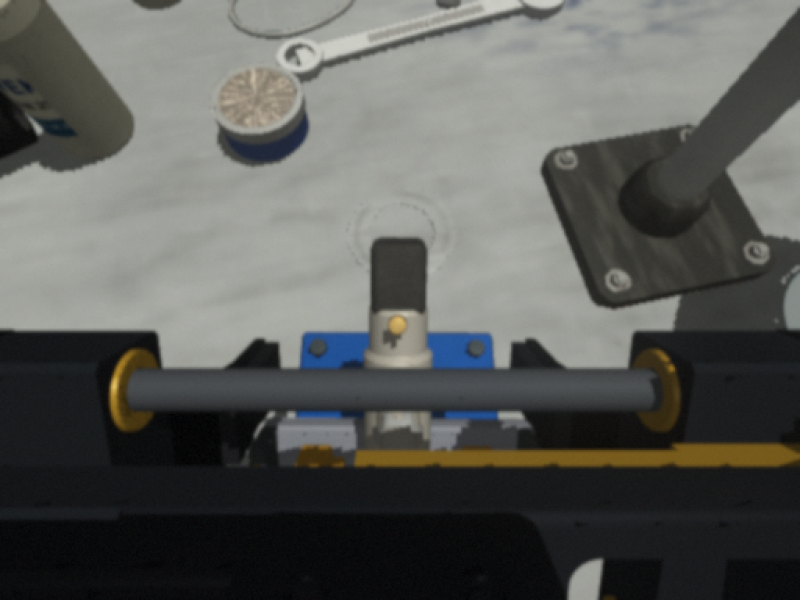

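The injector sits parallel between the jaws at column 399 (jaw middle about 395), about 1.3 mm off. I correct that and close gently.

Request:
jog_arm --motion '[-0.02,0.03,0.04,0,0,0,-1,0,0,0,0,0,0,0,0,0,0,0,0,0,0.3,0,0,0,0,0,0,0.5,0,0,0,0,0,0,0.6,0,0,0,0,0,0,0.6]' --grip_force 12

```text
time: 12.8
position: [0.5042, -0.2634, 0.1286]
tool_rot: [0.948, -0.101, 0.299, 0.032]
ft_force: [-0.1, -0.5, -0.6]
grip_width: 0.0448
grip_force: 0.0
```

Request:
jog_arm --motion '[0,0,0,0,0,0,0.6,0,0,0,0,0,0,0.6]'

```text
time: 13.05
position: [0.5042, -0.2634, 0.1286]
tool_rot: [0.948, -0.101, 0.299, 0.032]
ft_force: [-0.5, 0.8, 0.0]
grip_width: 0.0248
grip_force: 2.1
```

Request:
jog_arm --motion '[0,0,0,0,0,0,1,0,0,0,0,0,0,1]' --grip_force 30

```text
time: 13.3
position: [0.5042, -0.2633, 0.1287]
tool_rot: [0.948, -0.102, 0.299, 0.032]
ft_force: [0.2, 0.8, 0.0]
grip_width: 0.0243
grip_force: 30.0
```

Request:
jog_arm --motion '[0,0,0,0,0,0,1,0,0,0,0,0,0,1]' --grip_force 55

```text
time: 13.55
position: [0.5042, -0.2633, 0.1287]
tool_rot: [0.948, -0.101, 0.299, 0.032]
ft_force: [0.9, 0.4, 0.3]
grip_width: 0.0241
grip_force: 55.0
```

Firm grip, 24 mm width, no side load. Now I rock about the nose (radius 147 mm) at 0.01 rad per row, which is 1.47 mm shift and 0.573° turn.

Request:
jog_arm --motion '[0,0.037,0,0,0,0.143,1,0,0.037,0,0,0,0.143,1,0,0.037,0,0,0,0.143,1,0,0.037,0,0,0,0.143,1]'

```text
time: 14.05
position: [0.5035, -0.266, 0.1287]
tool_rot: [0.946, -0.119, 0.301, 0.022]
ft_force: [4.0, 9.5, 1.4]
grip_width: 0.0241
grip_force: 55.0
```

Request:
jog_arm --motion '[0,0.037,0,0,0,0.143,1,0,0.037,0,0,0,0.143,1,0,0.037,0,0,0,0.143,1,0,0.037,0,0,0,0.143,1]'

```text
time: 14.55
position: [0.5023, -0.2705, 0.1286]
tool_rot: [0.944, -0.136, 0.302, 0.016]
ft_force: [4.8, 10.0, 1.5]
grip_width: 0.0241
grip_force: 55.0
```

```bash
cat >> h.py <<'E'
def st():
    o=robot.get_obs();L=F.T@(np.array(o['position'])-S0);A=F.T@Rn.from_quat(o['tool_rot']).as_matrix()@TB
    print('t',round(o['time'],2),'grip in fixture mm',(L*1e3).round(1),'rot(rad)',Rn.from_matrix(A).as_rotvec().round(3),'f(fix)',(F.T@o['ft_force']).round(1),'m',(F.T@o['moment']).round(2),'w',round(o['grip_width'],4),'q',np.round(o['q'],2))
E
python3 -c "from h import *;st()"
```

```text
t 14.55 grip in fixture mm [49.2 -8.5  0.4] rot(rad) [ 0.01  -0.002 -0.078] f(fix) [ 3.  10.8 -0.3] m [1.71 0.05 0.3 ] w 0.0241 q [-0.89  0.57  2.09  1.61  0.38 -0.55]
```

Request:
jog_arm --motion '[0,0.05,0,0,0,0.1,1,0,0.05,0,0,0,0.1,1,0,0.05,0,0,0,0.1,1,0,0,0,0,0,0,1]'

```text
time: 15.05
position: [0.501, -0.2754, 0.1283]
tool_rot: [0.942, -0.147, 0.302, 0.011]
ft_force: [7.0, 10.6, 0.6]
grip_width: 0.0239
grip_force: 55.0
```

```bash
python3 -c "from h import *;st()"
```

```text
t 15.05 grip in fixture mm [ 48.8 -13.6   0.4] rot(rad) [ 0.012 -0.003 -0.101] f(fix) [ 4.2 11.8 -2.2] m [ 2.   -0.12 -0.19] w 0.0239 q [-0.9   0.57  2.09  1.6   0.39 -0.52]
```

Request:
jog_arm --motion '[0,0.045,0,0,0,0.07,1,0,0.02,0,0,0,0.0,1,0,0,0,0,0,0,1]'

```text
time: 15.42
position: [0.5005, -0.2772, 0.1282]
tool_rot: [0.941, -0.15, 0.303, 0.009]
ft_force: [7.5, 13.2, 1.5]
grip_width: 0.024
grip_force: 55.2
```

```bash
python3 -c "from h import *;st()"
```

```text
t 15.43 grip in fixture mm [ 48.7 -15.5   0.4] rot(rad) [ 0.014 -0.004 -0.108] f(fix) [ 4.6 14.4 -1.4] m [ 2.26 -0.29 -0.49] w 0.024 q [-0.91  0.57  2.09  1.59  0.39 -0.51]
```

Shoe one: rocked 0.108 rad, force 14 N. Now the other side.

Request:
jog_arm --motion '[0,-0.045,0,0,0,-0.143,1,0,-0.045,0,0,0,-0.143,1,0,-0.045,0,0,0,-0.143,1,0,-0.045,0,0,0,-0.143,1,0,-0.045,0,0,0,-0.143,1,0,-0.045,0,0,0,-0.143,1,0,-0.045,0,0,0,-0.143,1,0,-0.045,0,0,0,-0.143,1,0,-0.045,0,0,0,-0.143,1,0,-0.045,0,0,0,-0.143,1,0,-0.037,0,0,0,-0.143,1,0,-0.037,0,0,0,-0.143,1]'

```text
time: 16.92
position: [0.5042, -0.2633, 0.1287]
tool_rot: [0.949, -0.094, 0.299, 0.034]
ft_force: [-0.1, -0.7, 0.9]
grip_width: 0.024
grip_force: 55.0
```

```bash
python3 -c "from h import *;st()"
```

```text
t 16.93 grip in fixture mm [49.5 -1.2  0.3] rot(rad) [-0.001 -0.001  0.014] f(fix) [ 0.5 -0.7  0.7] m [-0.2   0.39 -0.16] w 0.024 q [-0.87  0.57  2.1   1.66  0.36 -0.67]
```

Request:
jog_arm --motion '[0,-0.037,0,0,0,-0.143,1,0,-0.037,0,0,0,-0.143,1,0,-0.037,0,0,0,-0.143,1,0,-0.037,0,0,0,-0.143,1]'

```text
time: 17.42
position: [0.505, -0.2596, 0.1286]
tool_rot: [0.951, -0.078, 0.298, 0.042]
ft_force: [-2.1, -7.9, 1.2]
grip_width: 0.024
grip_force: 55.1
```

```bash
python3 -c "from h import *;st()"
```

```text
t 17.43 grip in fixture mm [49.5  2.7  0.3] rot(rad) [-0.006 -0.     0.05 ] f(fix) [ 0.3 -8.1  1.2] m [-1.29  0.57 -0.48] w 0.024 q [-0.86  0.57  2.11  1.69  0.35 -0.73]
```

Request:
jog_arm --motion '[0,-0.04,0,0,0,-0.1,1,0,-0.04,0,0,0,-0.1,1,0,-0.04,0,0,0,-0.1,1,0,-0.04,0,0,0,-0.1,1,0,-0.04,0,0,0,-0.1,1,0,-0.04,0,0,0,-0.1,1]'

```text
time: 18.18
position: [0.5073, -0.2528, 0.1291]
tool_rot: [0.952, -0.058, 0.298, 0.05]
ft_force: [-1.8, -11.6, 2.3]
grip_width: 0.0242
grip_force: 55.0
```

```bash
python3 -c "from h import *;st()"
```

```text
t 18.18 grip in fixture mm [50.4  9.8  0.2] rot(rad) [-0.01  -0.002  0.093] f(fix) [  1.9 -11.7   1.4] m [-2.03  0.24 -0.14] w 0.0242 q [-0.84  0.56  2.11  1.73  0.34 -0.8 ]
```

Request:
jog_arm --motion '[0,-0.04,0,0,0,-0.08,1,0,-0.04,0,0,0,-0.08,1,0,-0.03,0,0,0,-0.05,1,0,0,0,0,0,0,1]'

```text
time: 18.68
position: [0.5084, -0.2494, 0.1293]
tool_rot: [0.952, -0.051, 0.298, 0.053]
ft_force: [-2.2, -12.1, 2.1]
grip_width: 0.024
grip_force: 55.0
```

```bash
python3 -c "from h import *;st()"
```

```text
t 18.68 grip in fixture mm [50.8 13.4  0.2] rot(rad) [-0.011 -0.003  0.109] f(fix) [  1.6 -12.2   1.5] m [-2.21  0.15  0.29] w 0.024 q [-0.83  0.56  2.11  1.76  0.34 -0.83]
```

Request:
jog_arm --motion '[0,-0.025,0,0,0,-0.03,1,0,0,0,0,0,0,1,0,0.05,0,0,0,0.16,1,0,0.05,0,0,0,0.16,1,0,0.05,0,0,0,0.16,1,0,0.05,0,0,0,0.16,1,0,0.05,0,0,0,0.16,1,0,0.05,0,0,0,0.16,1,0,0.05,0,0,0,0.16,1,0,0.05,0,0,0,0.16,1,0,0.05,0,0,0,0.16,1,0,0.05,0,0,0,0.16,1]'

```text
time: 20.18
position: [0.5045, -0.2615, 0.1286]
tool_rot: [0.948, -0.102, 0.3, 0.031]
ft_force: [3.8, 0.1, 1.4]
grip_width: 0.0241
grip_force: 55.0
```

```bash
python3 -c "
from h import *;st()
to((S0+F@[.0495,-.0012,.0003],F@TB))"
```

```text
t 20.18 grip in fixture mm [49.4  0.7  0.4] rot(rad) [ 0.001 -0.002 -0.002] f(fix) [ 3.8  0.9 -0.9] m [ 0.12 -0.14  0.06] w 0.0241 q [-0.86  0.57  2.1   1.67  0.36 -0.66]
now [ 0.5045 -0.2615  0.1286] q [-0.86  0.57  2.1   1.67  0.36 -0.66]
turn [-0.02 -0.02 -0.03] shift [0.   0.05 0.  ]
```

Request:
jog_arm --motion '[0.01,0.03,0,0,0,0,1,0,0,-0.05,0,0,0,1,0,0,-0.05,0,0,0,1,0,0,-0.05,0,0,0,1,0,0,0,0,0,0,1]' --grip_force 60

```text
time: 20.8
position: [0.501, -0.2625, 0.1333]
tool_rot: [0.948, -0.102, 0.299, 0.031]
ft_force: [5.9, -0.7, -4.1]
grip_width: 0.0242
grip_force: 60.0
```

```bash
python3 -c "
from h import *;st()"
```

```text
t 20.8 grip in fixture mm [49.4 -1.   6. ] rot(rad) [ 0.    -0.    -0.002] f(fix) [ 2.5  0.6 -6.8] m [ 0.14 -0.36 -0.1 ] w 0.0242 q [-0.87  0.55  2.11  1.63  0.36 -0.63]
```

Request:
jog_arm --motion '[0.03,0,0,0,0,0,1,0.01,0,-0.05,0,0,0,1,0,0,-0.05,0,0,0,1,0,0,0,0,0,0,1]'

```text
time: 21.3
position: [0.4988, -0.2617, 0.1373]
tool_rot: [0.949, -0.101, 0.298, 0.032]
ft_force: [0.1, 0.0, -5.1]
grip_width: 0.024
grip_force: 60.0
```

```bash
python3 -c "
from h import *;st()"
```

```text
t 21.3 grip in fixture mm [49.9 -0.7 10.6] rot(rad) [-0.     0.002 -0.001] f(fix) [-2.9  0.  -4.3] m [-0.12  0.85  0.05] w 0.024 q [-0.87  0.54  2.11  1.6   0.36 -0.6 ]
```

The injector is free: only its weight is felt. I lift it out square to the slope.

Request:
jog_arm --motion '[0,0,-0.2,0,0,0,1,0,0,-0.3,0,0,0,1,0,0,-0.4,0,0,0,1,0,0,-0.4,0,0,0,1,0,0,-0.4,0,0,0,1,0,0,-0.3,0,0,0,1,0,0,0,0,0,0,1]'

```text
time: 22.18
position: [0.4544, -0.2521, 0.2036]
tool_rot: [0.948, -0.101, 0.299, 0.032]
ft_force: [-0.4, -0.3, -5.0]
grip_width: 0.0242
grip_force: 60.0
```

```bash
python3 -c "
from h import *
st();c=snap('wrist','w4');s=snap('scene','s4')
cv2.imwrite('pics/c4.png',np.hstack([cv2.resize(c,(400,300)),cv2.resize(s[130:330,200:450],(400,300),interpolation=3)]))
M=Rf(0,0)@TB
to(([.507,-.2,.24],M),([.507,.268,.24],M))"
```

```text
t 22.18 grip in fixture mm [50.7 -0.7 91. ] rot(rad) [-0.    -0.001 -0.   ] f(fix) [-3.1 -0.4 -3.9] m [-0.09  0.89 -0.01] w 0.0242 q [-0.95  0.35  2.15  1.2   0.43 -0.24]
now [ 0.4548 -0.2524  0.2031] q [-0.95  0.35  2.15  1.2   0.43 -0.24]
turn [ 0.92 -8.72 -2.95] shift [ 1.3  -1.31 -0.92]
turn [0. 0. 0.] shift [  0.  -11.7   0. ]
```

View pics/c4.png

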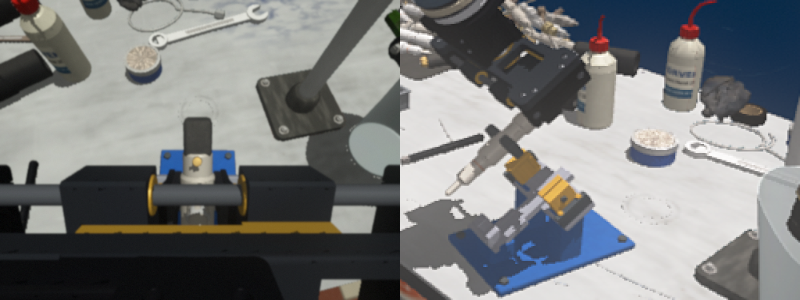

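The injector is held straight along the tool (wrist view, column 197 of 400), and the scene view shows it clear above the fixture. Level it and carry it to the tray.

Request:
jog_arm --motion '[0,0,0,0.1,-0.97,-0.33,1,0,0,0,0.1,-0.97,-0.33,1,0,0,0,0.1,-0.97,-0.33,1,0,0,0,0.1,-0.97,-0.33,1,0,0,0,0.1,-0.97,-0.33,1,0,0,0,0.1,-0.97,-0.33,1,0,0,0,0.1,-0.97,-0.33,1,0,0,0,0.1,-0.97,-0.33,1,0,0,0,0.1,-0.97,-0.33,1,0.43,-0.4,-0.3,0,0,0,1,0.43,-0.45,-0.3,0,0,0,1,0.43,-0.45,-0.3,0,0,0,1]'

```text
time: 23.78
position: [0.5072, -0.199, 0.2382]
tool_rot: [1.0, 0.0, -0.001, -0.0]
ft_force: [-0.2, -0.7, -6.4]
grip_width: 0.024
grip_force: 60.0
```

Request:
jog_arm --motion '[0,-0.7,0,0,0,0,1,0,-1,0,0,0,0,1,0,-1,0,0,0,0,1,0,-1,0,0,0,0,1,0,-1,0,0,0,0,1,0,-1,0,0,0,0,1,0,-1,0,0,0,0,1,0,-1,0,0,0,0,1,0,-1,0,0,0,0,1,0,-1,0,0,0,0,1,0,-1,0,0,0,0,1,0,-0.6,0,0,0,0,1]'

```text
time: 25.28
position: [0.5053, 0.2541, 0.2369]
tool_rot: [1.0, 0.002, -0.001, 0.0]
ft_force: [0.4, -0.3, -5.3]
grip_width: 0.0239
grip_force: 60.0
```

Request:
jog_arm --motion '[0,-0.3,0,0,0,0,1,0,0,0,0,0,0,1,0,0,0,0,0,0,1]'

```text
time: 25.65
position: [0.506, 0.2626, 0.2378]
tool_rot: [1.0, 0.0, -0.001, 0.001]
ft_force: [-0.3, -0.4, -5.3]
grip_width: 0.0242
grip_force: 60.0
```

```bash
python3 -c "
from h import *
c=snap('wrist','w5');s=snap('scene','s5');t=snap('top','t5')
cv2.imwrite('pics/c5.png',np.vstack([np.hstack([cv2.resize(c,(400,300)),cv2.resize(t[140:350,100:380],(400,300),interpolation=3)]),np.hstack([cv2.resize(s[110:260,50:250],(400,300),interpolation=3),np.zeros((300,400,3),np.uint8)])]))
M=Rf(0,0)@TB
to(([.507,.268,.06],M),([.507,.268,.0185],M))
print(robot.get_obs()['ft_force'],robot.get_obs()['moment'])"
```

```text
now [0.5063 0.2626 0.2382] q [ 0.28  0.45  1.57 -0.    1.13  1.86]
turn [ 0.03  0.01 -0.  ] shift [ 0.02 -0.13  4.45]
turn [0. 0. 0.] shift [0.   0.   1.04]
[ 0.40573226 -0.03648475 -5.09335748] [-0.02929368 -0.00130787  0.0048003 ]
```

View pics/c5.png

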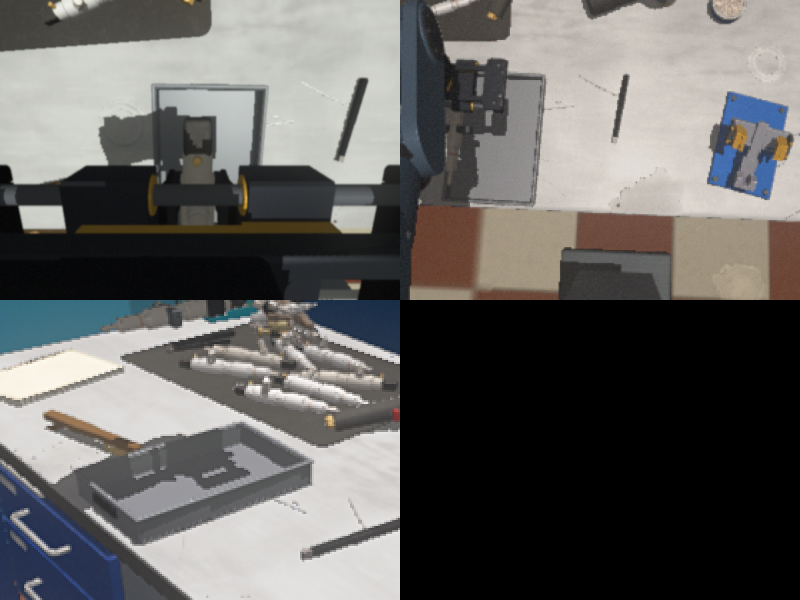

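The wrist view shows the plug at (198,130), still in line with the tool, and the tray's far corners at (152,85) and (268,87). Check these against the estimate.

```bash
python3 -c "
from h import *
for p in((152,85),(268,87)):print(atz(ray('wrist',np.array(p)*1.28,'w5'),.034))
for P in((.582,.328,.034),(.582,.158,.034)):print(proj('wrist',P,'w5')/1.28)
# held plug end centre expected at +48mm along tool x
d=np.load('pics/w5.npz');R=Rn.from_quat(d['q']).as_matrix()
for a in (-2,0,2):
  th=np.radians(a);print(a,proj('wrist',d['p']+R@[.048*np.cos(th)-.0095*np.sin(th),0,-.048*np.sin(th)-.0095*np.cos(th)],'w5')/1.28)"
```

```text
[0.58434761 0.3298077  0.034     ]
[0.58134459 0.15612573 0.034     ]
[153.28418157  86.63000616]
[266.78219517  86.54694961]
-2 [197.22557477 121.68504066]
0 [197.2235985  122.48850171]
2 [197.2217122  123.40300074]
```

Tray confirmed. Descend.

Request:
jog_arm --motion '[0.02,-0.13,0.7,0.03,0,0,1,0,0,0.9,0,0,0,1,0,0,0.9,0,0,0,1,0,0,0.8,0,0,0,1,0,0,0.7,0,0,0,1,0,0,0.5,0,0,0,1,0,0,0.4,0,0,0,1,0,0,0.3,0,0,0,1,0,0,0.1,0,0,0,1,0,0,0,0,0,0,1]'

```text
time: 27.05
position: [0.5071, 0.2687, 0.0263]
tool_rot: [1.0, 0.001, -0.0, -0.0]
ft_force: [0.5, -0.0, -5.4]
grip_width: 0.024
grip_force: 60.0
```

Request:
jog_arm --motion '[0,0,0.04,0,0,0,1,0,0,0,0,0,0,1]'

```text
time: 27.3
position: [0.5071, 0.2688, 0.025]
tool_rot: [1.0, 0.001, 0.0, -0.0]
ft_force: [0.7, 0.4, -4.5]
grip_width: 0.0239
grip_force: 60.0
```

Request:
jog_arm --motion '[0,0,0.05,0,0,0,1,0,0,0.05,0,0,0,1,0,0,0.04,0,0,0,1,0,0,0,0,0,0,1]'

```text
time: 27.8
position: [0.5069, 0.2687, 0.0191]
tool_rot: [1.0, 0.001, -0.0, 0.0]
ft_force: [0.8, 0.3, -3.4]
grip_width: 0.0244
grip_force: 60.0
```

Request:
jog_arm --motion '[0,0,0.03,0,0,0,1,0,0,0,0,0,0,1]'

```text
time: 28.05
position: [0.507, 0.2687, 0.0189]
tool_rot: [1.0, 0.001, 0.0, 0.0]
ft_force: [-1.4, -1.4, 4.7]
grip_width: 0.0238
grip_force: 60.0
```

```bash
python3 -c "
from h import *
o=robot.get_obs();print(o['position'],o['ft_force'],o['moment'],Rn.from_quat(o['tool_rot']).as_matrix()[:,0])"
```

```text
[0.50695289 0.26867604 0.01893839] [-1.35455439 -1.37932889  4.71888444] [-0.19367031  0.43870836  0.01818784] [9.99999427e-01 1.06993809e-03 3.02015105e-05]
```

Request:
jog_arm --motion '[0,0,0,0,0,0,1,0,0,0,0,0,0,1]' --grip_force 15

```text
time: 28.3
position: [0.507, 0.2687, 0.0189]
tool_rot: [1.0, 0.0, 0.0, -0.0]
ft_force: [-2.1, -0.7, 6.3]
grip_width: 0.0249
grip_force: 15.0
```

Request:
jog_arm --motion '[0,0,0,0,0,0,1,0,0,0,0,0,0,1]' --grip_force 4

```text
time: 28.55
position: [0.5072, 0.2687, 0.0185]
tool_rot: [1.0, 0.0, 0.0, -0.0]
ft_force: [-0.9, -0.5, 5.0]
grip_width: 0.0246
grip_force: 4.0
```

Request:
jog_arm --motion '[0,0,0,0,0,0,0.38,0,0,0,0,0,0,0.3,0,0,0,0,0,0,0.15,0,0,0,0,0,0,0,0,0,0,0,0,0,0,0,0,0,0,0,0,0]'

```text
time: 29.3
position: [0.5069, 0.2687, 0.0178]
tool_rot: [1.0, 0.001, -0.0, 0.0]
ft_force: [0.3, 0.5, 0.6]
grip_width: 0.043
grip_force: 0.0
```

Request:
jog_arm --motion '[0,0,-0.1,0,0,0,0,0,0,-0.3,0,0,0,0,0,0,-0.6,0,0,0,0,0,0,-0.9,0,0,0,0,0,0,-0.9,0,0,0,0,0,0,0,0,0,0,0,0,0,0,0,0,0,0]'

```text
time: 30.18
position: [0.5065, 0.2686, 0.13]
tool_rot: [1.0, 0.0, -0.0, 0.0]
ft_force: [-0.7, -0.6, -0.2]
grip_width: 0.0435
grip_force: 0.0
```

```bash
python3 -c "
from h import *
D=np.array([.594-.461,-.0055-.012]);a=np.arctan2(D[1],D[0]);print('ang',a)
M=Rf(a,0)@TB
to(([.527,.004,.13],M),([.527,.004,.05],M))
print(robot.get_obs()['ft_force'])"
```

```text
ang -0.13082739607405702
now [0.5065 0.2686 0.13  ] q [0.29 0.6  1.66 0.   0.89 1.86]
turn [0.   0.01 1.89] shift [1.37 6.49 0.  ]
turn [0. 0. 0.] shift [0. 0. 2.]
[-0.74294682 -0.61486782 -0.15013058]
```

Injector released. Next the reamer: stop short of it and look.

Request:
jog_arm --motion '[0,0,0,0,0,0.95,0,0,0,0,0,0,0.95,0,0,0.9,0,0,0,0,0,-0.07,0.93,0,0,0,0,0,-0.07,0.93,0,0,0,0,0,-0.07,0.93,0,0,0,0,0,-0.07,0.93,0,0,0,0,0,-0.07,0.93,0,0,0,0,0,-0.15,0.93,0,0,0,0,0,0,0,0,0,0,0,0,0,0,0,0,0,0,0]'

```text
time: 31.55
position: [0.4527, 0.0147, 0.1292]
tool_rot: [0.998, -0.066, -0.001, -0.0]
ft_force: [-0.9, -0.1, -0.2]
grip_width: 0.0434
grip_force: 0.0
```

```bash
python3 -c "
from h import *
c=snap('wrist','w6');t=snap('top','t6');s=snap('scene','s6')
cv2.imwrite('pics/c6.png',np.vstack([np.hstack([cv2.resize(c,(400,300)),cv2.resize(t[170:300,100:273],(400,300),interpolation=3)]),np.hstack([cv2.resize(s[150:250,75:208],(400,300),interpolation=3),cv2.resize(s[205:255,190:257],(400,300),interpolation=3)])]))
M=Rf(-.131,0)@TB
to(([.527,.004,.05],M))
for P in((.461,.012,.0065),(.594,-.0055,.0065)):print(proj('wrist',P,'w6')/1.28)
"
```

```text
now [0.4531 0.0153 0.1296] q [-0.21  0.48  1.95 -0.    0.71  1.49]
turn [-0.    0.01  0.01] shift [1.87 0.04 1.99]
[198.66492624 141.61475031]
[198.52443028  20.07359698]
```

View pics/c6.png

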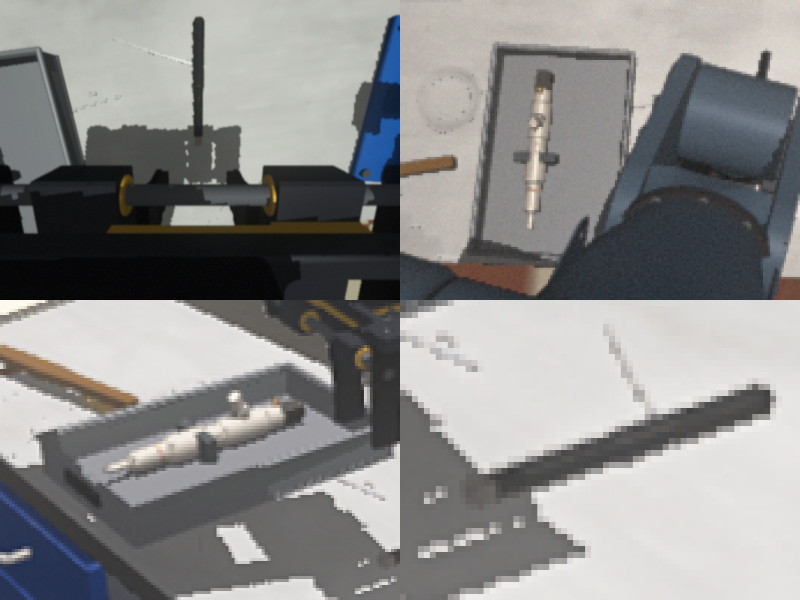

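The injector lies flat in the tray. The reamer runs from (197,143) to (198,17) in the wrist view, as predicted within about 1 mm. Grasp it.

Request:
jog_arm --motion '[0.62,0.01,0.5,0,0,0,0,0.62,0.01,0.6,0,0,0,0,0.62,0,0.5,0,0,0,0,0,0,0.5,0,0,0,0,0,0,0.4,0,0,0,0,0,0,0.25,0,0,0,0,0,0,0.12,0,0,0,0,0,0,0,0,0,0,0]'

```text
time: 32.7
position: [0.5266, 0.0039, 0.015]
tool_rot: [0.998, -0.066, -0.0, 0.0]
ft_force: [-0.0, 0.1, -0.4]
grip_width: 0.0435
grip_force: 0.0
```

Request:
jog_arm --motion '[0,0,0,0,0,0,0.4,0,0,0,0,0,0,0.6,0,0,0,0,0,0,1,0,0,0,0,0,0,1,0,0,0,0,0,0,1]' --grip_force 20

```text
time: 33.33
position: [0.5268, 0.0037, 0.0152]
tool_rot: [0.998, -0.066, -0.0, 0.0]
ft_force: [0.8, -1.0, 1.9]
grip_width: 0.0108
grip_force: 20.0
```

Request:
jog_arm --motion '[0,0,-0.2,0,0,0,1,0,0,-0.6,0,0,0,1,0,0,-0.8,0,0,0,1,0,0,-0.9,0,0,-0.9,1,0,0,-0.5,0,0,-0.98,1,0,0,0,0,0,0,1]'

```text
time: 34.08
position: [0.5277, 0.0037, 0.1368]
tool_rot: [1.0, -0.001, 0.002, 0.0]
ft_force: [1.0, 1.1, -1.4]
grip_width: 0.011
grip_force: 20.0
```

```bash
python3 -c "
from h import *
M=Rf(0,0)@TB
print(robot.get_obs()['grip_width'])
to(([.46,.198,.13],M),([.46,.198,.0195],M))"
```

```text
0.011008157938228702
now [0.5277 0.0037 0.1368] q [-0.2   0.54  1.77 -0.    0.83  1.37]
turn [ 0.01 -0.05 -0.02] shift [-1.69 -4.86  0.17]
turn [0. 0. 0.] shift [0.   0.   2.76]
```

Request:
jog_arm --motion '[-0.3,-0.8,0,0,-0.03,0,1,-0.35,-1,0,0,0,0,1,-0.35,-1,0,0,0,0,1,-0.35,-1,0.1,0,0,0,1,-0.34,-0.8,0.1,0,0,0,1,0,-0.26,0,0,0,0,1,0,0,0.5,0,0,0,1,0,0,0.7,0,0,0,1,0,0,0.6,0,0,0,1,0,0,0.4,0,0,0,1,0,0,0.2,0,0,0,1,0,0,0,0,0,0,1]'

```text
time: 35.58
position: [0.459, 0.198, 0.0308]
tool_rot: [1.0, -0.0, -0.002, 0.0]
ft_force: [-0.4, -0.3, -0.2]
grip_width: 0.011
grip_force: 20.0
```

Request:
jog_arm --motion '[0,0,0,0,0,0,1]'

```text
time: 35.7
position: [0.4595, 0.1982, 0.0317]
tool_rot: [1.0, -0.0, -0.001, -0.0]
ft_force: [0.0, 0.2, -0.6]
grip_width: 0.011
grip_force: 20.0
```

Request:
jog_arm --motion '[0,0,0.1,0,0,0,1,0,0,0.1,0,0,0,1,0,0,0.05,0,0,0,1,0,0,0.03,0,0,0,1,0,0,0,0,0,0,1]'

```text
time: 36.33
position: [0.4588, 0.1982, 0.0198]
tool_rot: [1.0, -0.0, -0.001, 0.0]
ft_force: [0.1, 0.0, -0.4]
grip_width: 0.0108
grip_force: 20.0
```

Request:
jog_arm --motion '[0,0,0.025,0,0,0,1,0,0,0,0,0,0,1]'

```text
time: 36.58
position: [0.459, 0.1982, 0.0191]
tool_rot: [1.0, -0.0, -0.001, 0.0]
ft_force: [-0.7, -0.9, 1.2]
grip_width: 0.0108
grip_force: 20.0
```

Touching the floor (+1.2 N). Release slowly, rise, and check.

Request:
jog_arm --motion '[0,0,0.01,0,0,0,1,0,0,0,0,0,0,0.7,0,0,0,0,0,0,0.55,0,0,0,0,0,0,0.4,0,0,0,0,0,0,0.4]' --grip_force 5

```text
time: 37.2
position: [0.4588, 0.1982, 0.0184]
tool_rot: [1.0, -0.0, -0.001, 0.0]
ft_force: [0.2, 0.9, -0.8]
grip_width: 0.0247
grip_force: 0.0
```

Request:
jog_arm --motion '[0,0,-0.2,0,0,0,0.4,0,0,-0.5,0,0,0,0.4,0,0,-0.9,0,0,0,0.4,0,0,-1,0,0,0,0.4,0,0,-1,0,0,0,0.4,0,1,-0.5,0,0,0,0.4,0,1,0,0,0,0,0.4,0,1,0,0,0,0,0.4,0,1,0,0,0,0,0.4,0,1,0,0,0,0,0.4,0,0,0,0,0,0,0.4]'

```text
time: 38.58
position: [0.4596, -0.004, 0.1831]
tool_rot: [1.0, -0.002, -0.001, 0.0]
ft_force: [-0.1, 0.5, -0.2]
grip_width: 0.026
grip_force: 0.0
```

```bash
python3 -c "
from h import *
t=snap('top','t7');s=snap('scene','s7')
cv2.imwrite('pics/c7.png',np.hstack([cv2.resize(t[170:300,100:273],(400,300),interpolation=3),cv2.resize(s[150:250,75:208],(400,300),interpolation=3)]))"
```

```text
(no output)
```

View pics/c7.png

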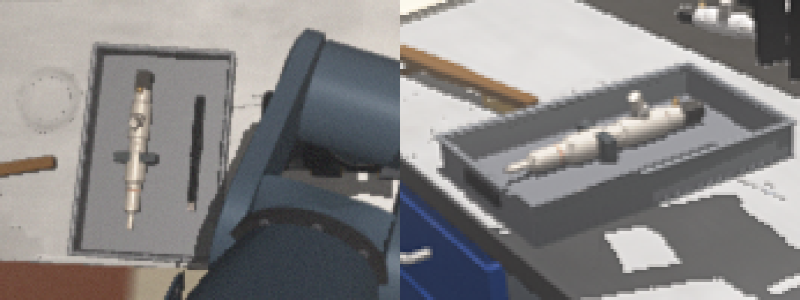

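Both the injector (at 137,150) and the reamer (at 196,152) lie flat in the tray, and the robot is clear of them.

```bash
python3 -c "
from rig import robot
print(robot.hand_in())"
```

```text
the job is handed in; nothing more can be done
None
```

The injector came free after rocking both shoes back and now lies flat in the tray, with the reamer beside it, and I handed the job in at about 39 s of the 67 s allowed.

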